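# Strip the kitchen wash gun for descaling

### The job

Before anything comes off the wash gun, squeeze its trigger fully against the grip for a moment to let the pressure out, and let it spring back. Then pull the round nozzle off the gun's lance and the flat fan nozzle off its parking socket (both are held by a click detent, pull straight along their axis) and set them down, not dropped, in the two-part tray, one in each half. Leave the shower-head nozzle in its socket and the bottle, jar and mug standing where they are.

Things in the scene. Friction and masses are not known exactly. Their poses are not given: they have to be found in the camera images.
- gun: Wash gun clamped grip-up on a base plate (240 x 90 mm), fixed. Origin: on the worktop under it; +x: to its rear. Black grip: x 47 to 73 mm, 30 mm wide in y, z 50 to 175 mm (brass stub on top, to 188). Barrel to -x at z 60 mm, then a bent lance rising towards -x, 35 degrees from vertical, ending in a 38 mm square socket. The trigger stands before the grip
- trigger (a joint): Trigger hinge, rad: 0 released (sprung), 0.22 fully squeezed. Hinge along the gun's y at x 27, z 78 mm; grey blade 9 mm thick in x, 22 mm wide, 88 mm tall (top at z 166 mm), swings to +x towards the grip, about 8 N near its top. At z 148 mm, trigger front to grip back is 55 mm released, 40 mm squeezed
- trigger_pad (a point): Point on the front (-x) face of the trigger blade, 70 mm above its hinge: where to squeeze
- gun_mouth (a point): Centre of the mouth of the lance socket, where the round nozzle's shoulder sits
- jet: Loose round nozzle plugged into the lance: black, fluted, steel tip, 0.12 kg. Origin: centre of its shoulder, at the socket mouth; +z: outward along its axis, the way to pull. Collar 36 mm across, 8 mm high, then a 30 mm diameter body to z 55, tip to z 63 mm; below the shoulder a steel shank 18 mm square, 21 mm long, held by sprung balls (10 to 20 N)
- jet_tip (a point): Tip of the round nozzle, 63 mm from its origin along +z
- holder: Parking stand, fixed, base plate 110 x 200 mm (centred 10 mm to +x of the origin). Two sockets leaning 31 degrees from vertical towards -x of its frame, mouths at (0, +50, 85) and (0, -50, 85) mm in its frame. One holds the fan nozzle, the other the shower-head nozzle; which is which varies
- fan: Loose flat fan nozzle, black plastic, 0.12 kg. Origin: centre of its shoulder (at the socket mouth); +z: outward along its axis, the way to pull. Collar 36 mm across, 8 mm high; above it a flat body 22 mm thick (in its y), 30 mm wide in x up to z = 34 mm and 52 mm wide from there to z = 60 mm. Same shank and detent as the round nozzle
- fan_tip (a point): Middle of the far end of the fan nozzle, 60 mm from its origin along +z
- rose: Shower-head nozzle (bystander), round disc 56 mm across on a 24 mm neck, 50 mm tall above its shoulder, parked in the other socket. Origin and +z as for the fan nozzle. To be left in place
- tray: Fixed open aluminium tray 130 x 250 mm, 40 mm high, walls and floor 4 mm, with one divider across the middle of its long (y) side: two halves, about 120 x 119 mm inside, centres at y = +62 and -62 mm of its frame. Origin: centre of its underside
- sauce: Tall amber sauce bottle (bystander), 56 mm diameter, 185 mm tall; origin: centre of its underside
- jar: Glass jar (bystander), 62 mm diameter, 100 mm tall; origin: centre of its underside
- mug: White mug (bystander), 74 mm diameter with a handle at its +y, 85 mm tall; origin: centre of its underside
Not all that is in view belongs to the job. What is shaped like the fan but orange is not meant.

How it is judged (in metres and radians):
On the way, in this order (a step that is already met when the one before it is completed fails the run):
1. the trigger is squeezed fully, with the round nozzle still on the gun (value of joint trigger above 0.19 rad and distance between jet and gun_mouth below 0.008 m), for 0.2 s.
2. the trigger has sprung back, with the round nozzle still on the gun (value of joint trigger below 0.04 rad and distance between jet and gun_mouth below 0.008 m), for 0.1 s.
3. the round nozzle has been pulled off the lance (distance between jet and gun_mouth above 0.03 m), for 0.1 s.
At the end, for the whole second after the job is handed in: The round and the fan nozzle lie or stand at rest inside the tray, one in each half (shoulder below the rim, tip at most about 20 mm beyond the walls); the trigger is released (below 0.04 rad); the shower-head nozzle has moved less than 10 mm and bottle, jar and mug less than 30 mm (x of jet in the frame of tray between -0.065 and 0.065 m and y of jet in the frame of tray between -0.125 and 0.125 m and z of jet in the frame of tray between 0 and 0.04 m and x of jet_tip in the frame of tray between -0.085 and 0.085 m and y of jet_tip in the frame of tray between -0.145 and 0.145 m and z of each of jet_tip, fan_tip in the frame of tray below 0.095 m and linear speed of each of jet, fan below 0.03 m/s and x of fan in the frame of tray between -0.065 and 0.065 m and y of fan in the frame of tray between -0.125 and 0.125 m and z of fan in the frame of tray between 0 and 0.04 m and x of fan_tip in the frame of tray between -0.085 and 0.085 m and y of fan_tip in the frame of tray between -0.145 and 0.145 m and ((y of jet in the frame of tray above 0 m and y of fan in the frame of tray below 0 m) or (y of jet in the frame of tray below 0 m and y of fan in the frame of tray above 0 m)) and value of joint trigger below 0.04 rad and distance of rose from where it was at the start of the episode below 0.01 m and distance of each of sauce, jar, mug from where it was at the start of the episode below 0.03 m); the robot touches nothing.
It fails at once if the round or fan nozzle was dropped or thrown (faster than 0.75 m/s out of the fingers, a fall of about 30 mm) ((linear speed of jet above 0.75 m/s and contact force between the fingers and jet below 0.3 N) or (linear speed of fan above 0.75 m/s and contact force between the fingers and fan below 0.3 N)).
It fails at once if the shower-head nozzle was pulled from its socket (distance of rose from where it was at the start of the episode above 0.02 m).
It fails at once if the bottle, jar or mug was knocked over or shoved (angle between any of sauce, jar, mug's own z axis and vertical above 0.4 rad or distance of any of sauce, jar, mug from where it was at the start of the episode above 0.05 m).
It also fails if it takes over 72 s, if anything falls off the work surface, if the arm or the gripper's body presses on something with over 40 N, if the wrist force passes 120 N, or if a joint passes its speed limit or range.

### The arm

A 6-joint arm with a two-finger parallel gripper is mounted at the origin on the work surface. World frame = base frame: x ahead of the robot, y to its left, z up, the work surface at z = 0. Lengths are in mm, angles in rad, forces in N, time in s.
With the tool pointing down it reaches from about 350 to 875 mm from the base axis. Payload 15.5 kg.
Tool frame: the origin (TCP) lies on the centre line of the jaws, within the pads' length; the fingertips stand 14 mm ahead of it and the grasp point (between the pads) lies 5 mm behind it; z points along the fingers, y is the direction in which the jaws open and shut (so a half turn about z gives the same grasp; the last joint's range is limited). The gripper opens to 85 mm and grips with 20 to 120 N. Pads are 22 mm wide; open, the fingers measure 114 mm over their backs; the gripper's body (76 mm by 85 mm) begins 54 mm behind the grasp point. The pads swing forward as they close: fully open they stand 13 mm farther back than shut.
Start: joints at [1.075, 0.494, 1.345, -0, 1.302, -0.096], TCP at [243.267, 575.715, 245.277] pointing down, gripper open.
Joint ranges: [-2.91, 2.91], [-0.82, 2.16], [0.22, 2.67], [-1.22, 4.37], [0.12, 2.79], [-3.08, 3.08]. Speed limits (rad/s): [1.89, 1.89, 2.57, 3.01, 3.01, 3.01].

### API

Orientations are given as a unit quaternion [x, y, z, w].
In Python, from bench import r, snapshot, readout gives the robot as it stands. Calls block until the motion is done:
- r.movep(position, orientation): joint-space move of the TCP to a pose.
- r.movel(position, orientation=None, speed=150): straight line of the TCP; orientation=None keeps the orientation; speed is the mean speed in mm/s.
- r.goto_joints(angles): joint-space move.
- r.move_gripper(opening, grasp_force=None): finger opening in mm; grasp_force is the grip in N (None keeps the last); returns when the fingers have stopped.
- r.wait(seconds).
- r.solve_ik(position, orientation): joint angles nearest the present ones, or None.
- snapshot(name): name is "scene" or "side" or "wrist"; returns a dict with "image" (400x640x3 uint8, red, green, blue), "vfov" (degrees; the focal length in pixels is half the picture's height over the tangent of half this angle, whatever the lens; pixels are square), "cx", "cy" (the principal point, pixels), "pose" (4x4, takes a point from camera to world coordinates); the wrist camera has in their place "mount" (4x4, takes a point from camera to tool coordinates, whose origin is the TCP and whose axes are the flange's). Camera axes: x right, y up, looking along -z (the intrinsics and any distortion apply to the point x, -y, -z); pixel columns grow to the right and rows downward; lengths in mm; the calibration is good to about 2 mm. The wrist camera is an equidistant fisheye: a pixel r from the principal point sees the ray r / f radians off the axis. A picture is of the moment at which its call begins: read the wrist's pose just before it. There is no depth.
A pose or a line that the arm cannot do raises r.Unreachable and nothing moves.
- r.sign_off(): hands the job in, once; it reports no verdict.
Readings, each from a call of its own:
- readout.read_time(): time.
- readout.read_joints(): joint angles.
- readout.read_joint_vel(): joint speeds.
- readout.read_joint_efforts(): joint torques, N m.
- readout.read_position(): TCP position.
- readout.read_tool_rot(): TCP orientation.
- readout.read_contact_force(): force on the tool from outside, world axes, zero at the start.
- readout.read_torque(): the same for the moment, N m.
- readout.read_opening(): finger opening in mm.
Only numpy, scipy, OpenCV 4.12 (cv2) and the standard library are available. Lean on these libraries where they do the work, as an engineer would, in place of code of your own. Each camera call takes 0.05 s, during which the arm holds its last target. There are 200 camera calls.

## Working session

There is one attempt and no reset: what is moved stays moved. The work goes in short steps, each a Python script; the robot and the scene stay as the last script left them, time stands still between calls to the robot, and variables do not carry over. Pictures are saved under pics/ and viewed, about 8 in all and at most 12, crops included, and the job is handed in when it is done.

```bash
mkdir -p pics; ls; python3 - <<'E'
from bench import r,snapshot,readout
import cv2,numpy as np,pickle
d={}
for n in("scene","side","wrist"):
    s=snapshot(n);d[n]=s
    print(n,s["vfov"],s["cx"],s["cy"],[k for k in s if k!="image"]);print(np.round(s.get("pose",s.get("mount")),3).tolist())
    cv2.imwrite(f"pics/{n}0.png",s["image"][:,:,::-1])
print(readout.read_position(),readout.read_tool_rot(),readout.read_time())
pickle.dump(d,open("s0.pkl","wb"))
E
```

```text
pics
scene 49.95337262099254 314.9522415361357 198.64928624687926 ['vfov', 'cx', 'cy', 'pose']
[[-0.077, -0.665, 0.743, 1413.197], [0.997, -0.037, 0.07, 66.438], [-0.019, 0.746, 0.666, 852.558], [0.0, 0.0, 0.0, 1.0]]
side 55.432359570515125 309.9929923921599 205.45238166752222 ['vfov', 'cx', 'cy', 'pose']
[[0.975, 0.169, -0.145, 421.971], [-0.223, 0.718, -0.659, -791.978], [-0.008, 0.675, 0.738, 971.986], [0.0, 0.0, 0.0, 1.0]]
wrist 65.70646984690485 316.84399083806636 199.7028581323283 ['vfov', 'cx', 'cy', 'mount']
[[0.0, 0.953, 0.304, 77.972], [1.0, -0.0, -0.0, -0.37], [0.0, 0.304, -0.953, -127.976], [0.0, 0.0, 0.0, 1.0]]
[243.15610028 575.48194848 244.84008711] [ 1.98584494e-01  9.80083661e-01 -4.47823217e-04 -1.27327561e-04] 0.15
```

View pics/scene0.png

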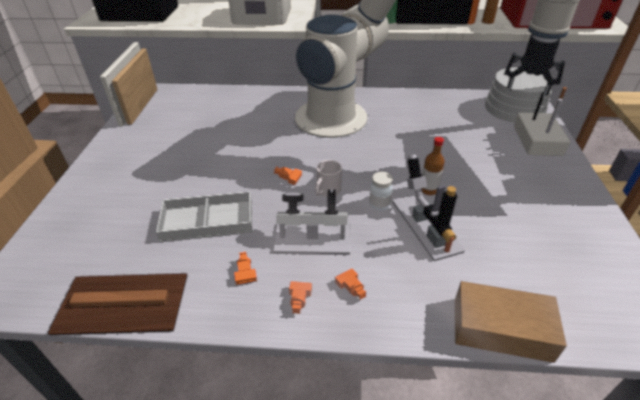

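View pics/side0.png

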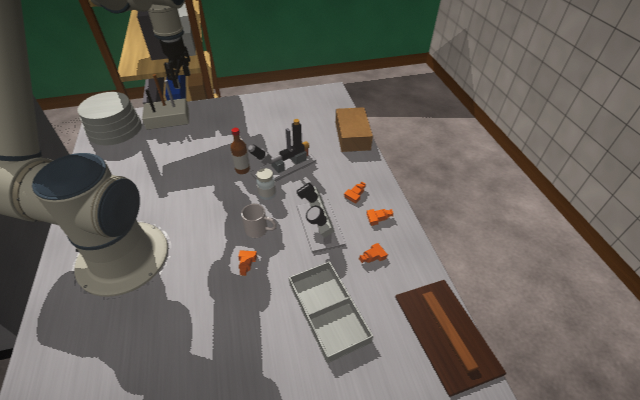

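View pics/wrist0.png

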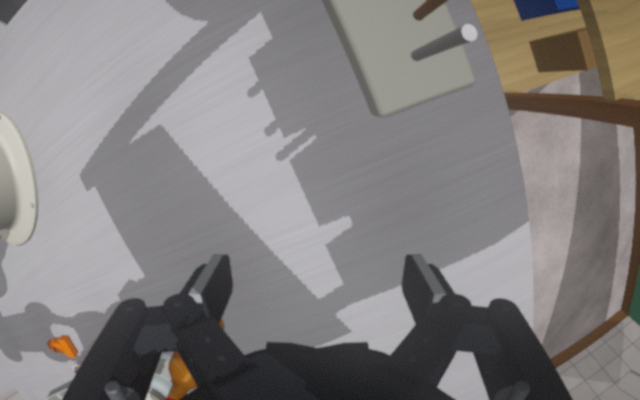

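The gun is at scene (430,215), the holder at (312,225) and the tray at (205,215). The jar is at (381,188), the mug at (330,180) and the bottle at (434,170). I'll enlarge both views to get exact features.

```bash
python3 - <<'E'
import cv2,numpy as np
a=cv2.imread("pics/scene0.png")[145:260,265:470];b=cv2.imread("pics/side0.png")[110:255,230:350]
A=cv2.resize(a,None,fx=3.9,fy=3.9,interpolation=cv2.INTER_CUBIC) # 800x448
cv2.imwrite("pics/za.png",A)
cv2.imwrite("pics/zb.png",cv2.resize(b,None,fx=4,fy=4,interpolation=cv2.INTER_CUBIC))
E
```

```text
(no output)
```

View pics/za.png

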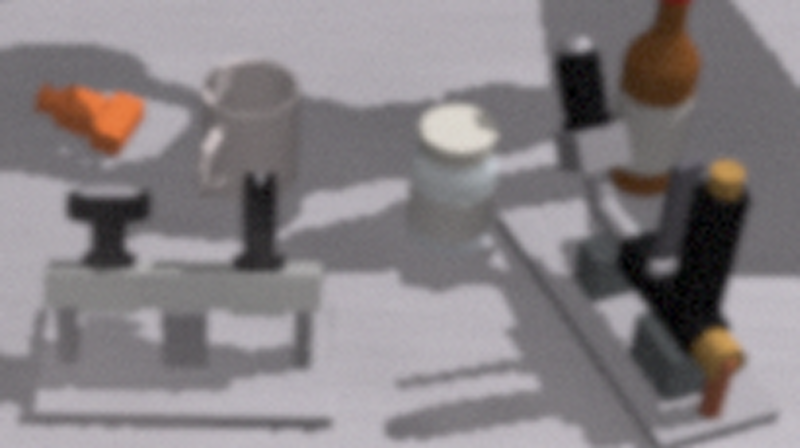

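View pics/zb.png

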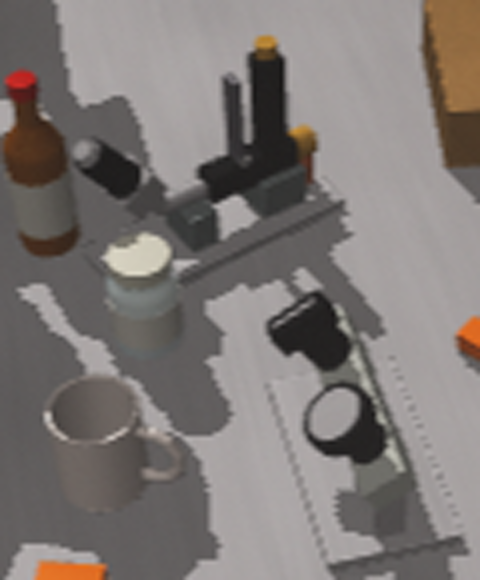

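```bash
cat > h.py <<'E'
import numpy as np,pickle
D=pickle.load(open("s0.pkl","rb"))
def ray(n,u,v):
    s=D[n];f=200/np.tan(np.radians(s["vfov"])/2)
    d=s["pose"][:3,:3]@np.array([(u-s["cx"])/f,-(v-s["cy"])/f,-1]);return s["pose"][:3,3],d/np.linalg.norm(d)
def plane(n,u,v,z):
    o,d=ray(n,u,v);return o+d*(z-o[2])/d[2]
def tri(a,b):
    (o,d),(p,e)=a,b
    t=np.linalg.lstsq(np.c_[d,-e],p-o,rcond=None)[0]
    x,y=o+t[0]*d,p+t[1]*e
    return (x+y)/2,np.linalg.norm(x-y)
za=lambda u,v:((u+.5)/3.9+264.5,(v+.5)/3.9+144.5)
zb=lambda u,v:((u+.5)/4+229.5,(v+.5)/4+109.5)
E
python3 - <<'E'
from h import *
np.set_printoptions(precision=1,suppress=True)
for n,a,b in [("stub",(728,165),(265,42)),("jettip",(580,44),(87,152)),("triggertop",(686,168),(231,77)),("fantip",(260,178),(295,312)),("rose",(108,205),(333,413)),("cap",(680,-5),(22,78)),("jarlid",(458,130),(138,255)),("mugtop",(254,85),(92,408))]:
    print(n,*tri(ray("scene",*za(*a)),ray("side",*zb(*b))))
print("stub@186",plane("scene",*za(728,165),188),plane("side",*zb(265,42),188))
print("gun base z4",*[plane("scene",*za(*p),5) for p in((660,447),(775,415))],plane("side",*zb(345,203),5))
print("holder base scene",*[plane("scene",*za(*p),3) for p in((22,420),(330,424))])
print("holder base side",*[plane("side",*zb(*p),3) for p in((330,568),(465,545),(268,385))])
print("fan plane",plane("scene",*za(260,178),136),plane("side",*zb(295,312),136.4),"rose",plane("side",*zb(333,413),128))
print("tray",*[plane("side",*p,40) for p in((290,283),(328,263),(371,335),(328,357))])
E
```

```text
stub [616.8 314.7 190.1] 2.9578716439751127
jettip [447.3 246.1 153.8] 4.123883733391752
triggertop [584.8 301.1 163.9] 4.799562607995564
fantip [582.1  30.5 138.1] 0.11886866835010523
rose [591.8 -67.1 121.3] 6.692030124069401
cap [406.5 320.8 176.5] 9.812979030603467
jarlid [475.3 166.6  98.1] 0.49270156700543616
mugtop [415.4  17.3  85. ] 2.548045655663485
stub@186 [612.4 316.7 188. ] [617.7 315.4 188. ]
gun base z4 [681.8 297.    5. ] [649.4 376.1   5. ] [686.  296.2   5. ]
holder base scene [ 682.3 -123.3    3. ] [673.3  82.4   3. ]
holder base side [ 575.  -117.5    3. ] [ 683.2 -120.2    3. ] [566.5  82.1   3. ]
fan plane [579.8  30.3 136. ] [582.4  32.2 136.4] rose [589.  -69.1 128. ]
tray [ 484.7 -233.4   40. ] [ 605.1 -193.1   40. ] [ 655.9 -427.4   40. ] [ 536.1 -456.4   40. ]
```

```bash
cat >> h.py <<'E'
from scipy.spatial.transform import Rotation as Ro
U=lambda v:np.asarray(v,float)/np.linalg.norm(v)
def ori(z,y):   # tool z, jaw direction y
    z=U(z);y=U(np.asarray(y)-np.dot(y,z)*z);return Ro.from_matrix(np.c_[np.cross(y,z),y,z]).as_quat()
def best(r,pos,z,y,mid=0.0):  # the half-turn alternative with the less twisted last joint
    c=[(q,r.solve_ik(pos,q)) for q in(ori(z,y),ori(z,-np.asarray(y)))]
    for q,j in c: print("ik",None if j is None else np.round(j,2))
    c=[x for x in c if x[1] is not None]
    return min(c,key=lambda x:abs(x[1][5]-mid))[0]
yaw=np.radians(22.2);gx=np.array([np.cos(yaw),np.sin(yaw),0]);G=np.array([560.5,292.5,0])
hy=np.radians(2.5)
def wsnap(name):
    from bench import snapshot,readout
    import cv2
    p,q=readout.read_position(),readout.read_tool_rot();s=snapshot("wrist")
    T=np.eye(4);T[:3,:3]=Ro.from_quat(q).as_matrix();T[:3,3]=p
    pickle.dump((s,T),open(f"{name}.pkl","wb"));cv2.imwrite(f"pics/{name}.png",s["image"][:,:,::-1])
def wray(name,u,v):
    s,T=pickle.load(open(f"{name}.pkl","rb"));f=200/np.tan(np.radians(s["vfov"])/2)
    a,b=u-s["cx"],v-s["cy"];rr=np.hypot(a,b)+1e-9;t=rr/f;M=T@s["mount"]
    return M[:3,3],M[:3,:3]@np.array([np.sin(t)*a/rr,-np.sin(t)*b/rr,-np.cos(t)])
def wplane(name,u,v,z):
    o,d=wray(name,u,v);return o+d*(z-o[2])/d[2]
def wproj(name,P):
    s,T=pickle.load(open(f"{name}.pkl","rb"));f=200/np.tan(np.radians(s["vfov"])/2)
    c=np.linalg.inv(T@s["mount"])@np.r_[P,1];x,y,z=c[0],-c[1],-c[2];h=np.hypot(x,y);t=np.arctan2(h,z)
    return s["cx"]+f*t*x/h,s["cy"]+f*t*y/h
E
python3 - <<'E'
from h import *
from bench import r,readout
pos=G+53*gx+[0,0,143+100]
q=best(r,pos,[0,0,-1],gx)
r.movep(pos,q);wsnap("w1");print(readout.read_joints(),readout.read_time())
for n,P in [("stub",G+60*gx+[0,0,188]),("trig",G+27*gx+[0,0,166]),("jettip",[447.3,246.1,153.8])]: print(n,wproj("w1",P))
E
```

```text
ik [ 0.39  0.58  1.18 -0.    1.37 -0.  ]
ik None
[ 3.88489103e-01  5.82429256e-01  1.18476846e+00  2.37378651e-04
  1.37449048e+00 -8.88802511e-04] 1.85
stub (np.float64(328.68798986751875), np.float64(230.12847171871294))
trig (np.float64(281.20625880462444), np.float64(217.702332159649))
jettip (np.float64(116.34260941239697), np.float64(210.05657576472066))
```

View pics/w1.png

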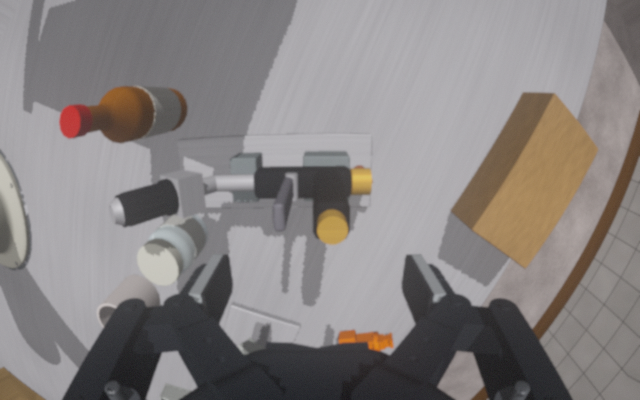

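The wrist view agrees with my estimates: the brass stub is at (333,229) against a predicted (329,230), and the jet tip at (118,211) against (116,210). Squeezing next.

```bash
python3 - <<'E'
from h import *
from bench import r,readout
w=wplane("w1",333,229,188);print("stub w",w,"jet ray tri",tri(wray("w1",118,211),ray("scene",*za(580,44))),tri(wray("w1",118,211),ray("side",*zb(87,152))))
off=(w-(G+60*gx))*0.6;off[2]=0;print(off)
c=G+53*gx+off
r.move_gripper(85)
r.movel(c+[0,0,143],speed=120)
print(readout.read_contact_force())
r.move_gripper(38,30);r.wait(0.5)
print(readout.read_opening(),readout.read_contact_force(),readout.read_position()-c)
r.move_gripper(85);r.wait(0.4)
print(readout.read_opening(),readout.read_contact_force())
r.movel(c+[0,0,260],speed=200)
wsnap("w2");print(readout.read_time())
E
```

```text
stub w [618.31064977 316.9418881  188.        ] jet ray tri (array([450.2481042 , 247.18161639, 157.03878113]), np.float64(1.8935273167177915)) (array([448.18627523, 244.99612136, 152.26345382]), np.float64(0.21096557821787668))
[1.35504881 1.06286454 0.        ]
[-0.20255644 -0.67480616  0.04879536]
41.234829433685015 [0.18141518 0.52163316 6.80064075] [2.21040901e-01 1.06656311e-01 1.43873420e+02]
85.10138381195719 [-0.09081892 -1.20724505  0.55045041]
5.725
```

```bash
cat >> h.py <<'E'
ax=-np.sin(np.radians(35))*gx+np.cos(np.radians(35))*np.array([0,0,1])
JT=np.array([448.6,246.0,154.2]);JM=JT-63*ax
gy=np.array([-gx[1],gx[0],0])
E
python3 - <<'E'
from h import *
from bench import r,readout
np.set_printoptions(precision=2,suppress=True)
c=G+53*gx+[1.4,1.1,0]
r.movel(c+[0,0,147],speed=150)
r.move_gripper(38,60);r.wait(0.4)
print(readout.read_opening(),readout.read_contact_force())
r.move_gripper(85);r.wait(0.3)
r.movel(c+[0,0,260],speed=200)
print("mouth",JM, "expected z~",JM[2])
pre=JM+ax*162
q=best(r,pre,-ax,gy);np.save("qj.npy",q)
r.movep(pre,q);r.move_gripper(60);wsnap("w3")
print(readout.read_joints(),readout.read_position()-pre,readout.read_time())
print(wproj("w3",JT),wproj("w3",JM))
E
```

```text
39.34681031943591 [5.37 2.82 6.52]
mouth [482.06 259.65 102.59] expected z~ 102.5934212097935
ik [ 0.38  0.12  2.22  0.01  0.2  -1.59]
ik [0.38 0.12 2.22 0.01 0.2  1.55]
[0.38 0.12 2.21 0.01 0.2  1.55] [ 0.12  0.05 -0.03] 10.925
(np.float64(316.6406307573174), np.float64(205.66791857780095)) (np.float64(316.6969771902012), np.float64(184.6783082221949))
```

View pics/w3.png

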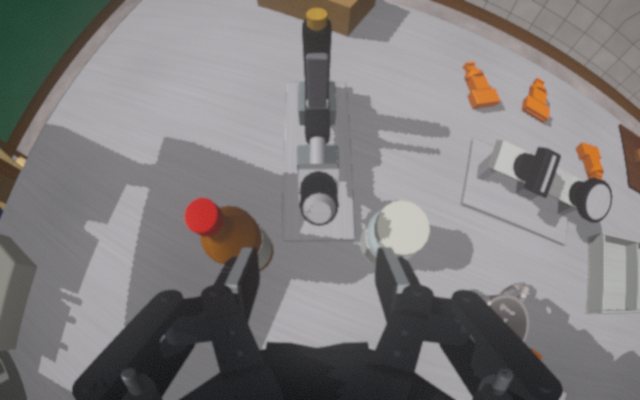

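Jet tip seen at (318,205) against a predicted (317,206), so it's well centred. The bottle is close on the left, so I'll narrow the opening, grasp and pull.

```bash
python3 - <<'E'
from h import *
from bench import r,readout
np.set_printoptions(precision=2,suppress=True)
cap,e=tri(wray("w1",72,121),wray("w3",203,215));print("cap",cap,e,"lateral",(cap-JT)@gy)
print("jet tip w1/w3",tri(wray("w1",118,211),wray("w3",318,206)))
r.move_gripper(46)
r.movel(JM+ax*32,speed=110)
print(readout.read_contact_force(),readout.read_position()-JM-ax*32)
r.move_gripper(20,70)
print("open",readout.read_opening(),readout.read_contact_force())
r.movel(JM+ax*80,speed=60)
r.movel(JM+ax*170,speed=150)
print("open",readout.read_opening(),readout.read_contact_force())
wsnap("w4");print(readout.read_time())
# view tray pose from the side-ish
t=np.array([570,-327,0.]);ty=np.radians(12.5)
tyv=np.array([-np.sin(ty),np.cos(ty),0]);txv=np.array([np.cos(ty),np.sin(ty),0])
for y in(txv,tyv):
    print(best(r,t+[0,0,230],[0,0,-1],y))
E
```

```text
cap [404.04 315.94 180.28] 1.0823708222172022 lateral 81.58772133383772
jet tip w1/w3 (array([448.9 , 245.25, 153.  ]), np.float64(0.5237478398344039))Traceback (most recent call last):
  File "<stdin>", line 7, in <module>
bench.Unreachable: the arm cannot follow that straight line within its joint ranges
```

```bash
python3 - <<'E'
from h import *
from bench import r,readout
np.set_printoptions(precision=2,suppress=True)
for tilt in(35,30,25,20):
    a=np.radians(tilt);z=-(-np.sin(a)*gx+np.cos(a)*np.array([0,0,1]));q=ori(z,-gy)
    q2=ori(z,gy)
    print(tilt,[(d,r.solve_ik(JM+ax*d,q)) for d in(32,60,90,120,162)],"\n alt",r.solve_ik(JM+ax*32,q2))
E
```

```text
35 [(32, array([ 0.38,  0.47,  2.2 ,  3.13,  0.14, -1.56])), (60, None), (90, None), (120, None), (162, array([0.38, 0.12, 2.22, 0.01, 0.2 , 1.55]))] 
 alt [0.38 0.47 2.2  3.13 0.14 1.58]
30 [(32, None), (60, None), (90, array([0.38, 0.3 , 2.15, 0.01, 0.17, 1.56])), (120, array([0.38, 0.23, 2.15, 0.01, 0.24, 1.56])), (162, array([0.38, 0.12, 2.14, 0.01, 0.36, 1.56]))] 
 alt None
25 [(32, array([0.38, 0.44, 2.06, 0.01, 0.21, 1.56])), (60, array([0.38, 0.37, 2.07, 0.01, 0.26, 1.56])), (90, array([0.38, 0.3 , 2.08, 0.  , 0.33, 1.56])), (120, array([0.38, 0.23, 2.08, 0.  , 0.4 , 1.56])), (162, array([0.38, 0.13, 2.08, 0.  , 0.5 , 1.56]))] 
 alt [ 0.38  0.44  2.06  0.01  0.21 -1.58]
20 [(32, array([0.38, 0.44, 1.99, 0.  , 0.37, 1.56])), (60, array([0.38, 0.37, 2.  , 0.  , 0.42, 1.57])), (90, array([0.38, 0.31, 2.01, 0.  , 0.48, 1.57])), (120, array([0.38, 0.24, 2.01, 0.  , 0.54, 1.57])), (162, array([0.38, 0.14, 2.01, 0.  , 0.64, 1.57]))] 
 alt [ 0.38  0.44  1.99  0.    0.37 -1.58]
```

```bash
cat >> h.py <<'E'
def tl(deg): a=np.radians(deg);return np.sin(a)*gx-np.cos(a)*np.array([0,0,1])  # tool z, tilted back by deg
JT=np.array([448.8,245.6,153.4]);JM=JT-63*ax
E
python3 - <<'E'
from h import *
from bench import r,readout
np.set_printoptions(precision=2,suppress=True)
z=tl(22);q=ori(z,-gy);P=lambda d:JM+ax*d+5*z
r.move_gripper(46)
r.movep(P(140),q)
r.movel(P(37),speed=110)
print(readout.read_contact_force(),readout.read_position()-P(37))
r.move_gripper(20,70)
print("open",readout.read_opening(),readout.read_contact_force())
r.movel(P(85),speed=60)
print("open",readout.read_opening(),readout.read_contact_force())
r.movel(P(160),speed=150)
wsnap("w4");print(readout.read_time())
print(wproj("w4",JM),wproj("w4",JM+ax*123),wproj("w4",JM+ax*186))
t=np.array([570,-327,0.]);ty=np.radians(12.5)
for tilt in(-13,0):
  for ang in (-100,-80,-60,-45,-30,-15,0):   # heading of tilt direction
    h=np.array([np.cos(np.radians(ang)),np.sin(np.radians(ang)),0]);zz=np.sin(np.radians(tilt))*h+[0,0,-np.cos(np.radians(tilt))]
    print(tilt,ang,r.solve_ik(t+[0,0,70],ori(zz,np.cross(h,[0,0,1]))))
E
```

```text
[ 0.03 -0.39  0.54] [-0.24 -0.07  0.4 ]
open 29.023591267199215 [-3.49 -2.86  8.06]
open 28.75593139074415 [-0.3  -0.16 -2.17]
14.875
(np.float64(316.66209625268135), np.float64(149.8090452333263)) (np.float64(316.5012100935901), np.float64(231.25281159195524)) (np.float64(316.33538617512545), np.float64(323.1867231608628))
-13 -100 [-0.71  0.77  1.35  0.21  1.15  2.51]
-13 -80 [-0.68  0.8   1.29  0.16  1.23  2.22]
-13 -60 [-0.65  0.81  1.24  0.09  1.3   1.93]
-13 -45 [-0.63  0.82  1.22  0.04  1.32  1.71]
-13 -30 [-0.6   0.82  1.22 -0.02  1.33  1.5 ]
-13 -15 [-0.58  0.82  1.22 -0.07  1.31  1.28]
-13 0 [-0.55  0.81  1.24 -0.12  1.28  1.06]
0 -100 [-0.61  0.73  1.42 -0.    0.99  2.7 ]
0 -80 [-0.61  0.73  1.42 -0.    0.99  2.36]
0 -60 [-0.61  0.73  1.42 -0.    0.99  2.01]
0 -45 [-0.61  0.73  1.42 -0.    0.99  1.74]
0 -30 [-0.61  0.73  1.42 -0.    0.99  1.48]
0 -15 [-0.61  0.73  1.42 -0.    0.99  1.22]
0 0 [-0.61  0.73  1.42 -0.    0.99  0.96]
```

View pics/w4.png

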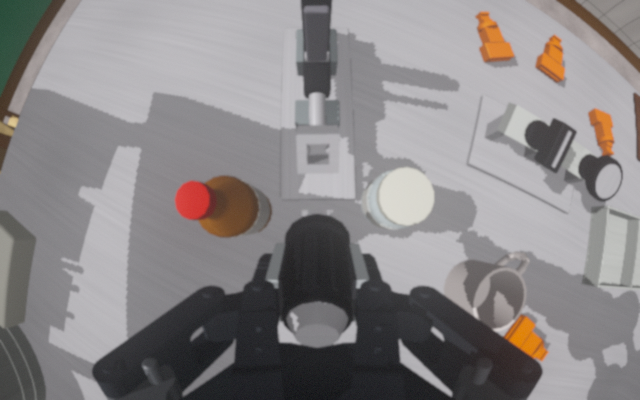

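```bash
cat >> h.py <<'E'
def pose(ang,tilt):
    h=np.array([np.cos(np.radians(ang)),np.sin(np.radians(ang)),0]);a=np.radians(tilt)
    z=np.sin(a)*h+np.array([0,0,-np.cos(a)]);return z,ori(z,np.cross(h,[0,0,1]))
E
python3 - <<'E'
from h import *
from bench import r,readout
z,q=pose(15,5);r.movep([440,150,300],q)
z,q=pose(-30,-13);r.movep([530,-310,300],q)
wsnap("w5");print(readout.read_opening(),readout.read_position(),readout.read_time())
for c in [(484.7,-233.4),(605,-193),(656,-427),(536,-456)]: print(wproj("w5",[*c,40]))
E
```

```text
28.6594806265248 [ 530.39093337 -308.70477129  300.27623914] 17.3083
(np.float64(284.5168913683642), np.float64(176.16862851259873))
(np.float64(207.76830824322423), np.float64(117.73857018026685))
(np.float64(352.4777635666198), np.float64(-18.07462604014208))
(np.float64(421.4039904007274), np.float64(61.28845522551458))
```

View pics/w5.png

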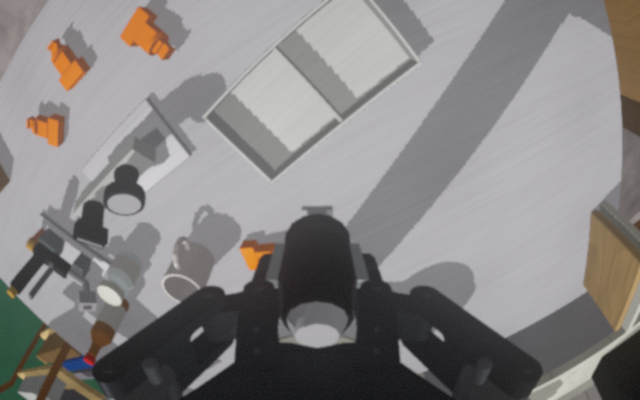

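```bash
cat >> h.py <<'E'
c=[wplane("w5",*p,40) for p in((272,180),(206,118),(419,62))]
d=[wplane("w5",*p,40) for p in((342,120),(277,50))]
TC=(c[1]+c[2])/2;TC[2]=0
tyd=U(c[0]-c[2])
E
python3 - <<'E'
from h import *
from bench import r,readout
np.set_printoptions(precision=1,suppress=True)
print(np.array(c),np.array(d),np.linalg.norm(c[0]-c[1]),np.linalg.norm(c[0]-c[2]),"TC",TC,"div",(d[0]+d[1])/2,tyd)
z,q=pose(-30,-13)
g=readout.read_position()-5*z
print("vertical pred shank end",wproj("w5",g-[0,0,58]),"tip",wproj("w5",g+[0,0,26]))
D=TC-62*tyd
P=lambda S:np.array([D[0],D[1],S+37])+5*z
r.movep(P(130),q)
r.movel(P(34),speed=120);f0=np.array(readout.read_contact_force());print(f0)
for s in np.arange(32,20,-1):
    r.movel(P(s),speed=20);f=np.array(readout.read_contact_force());print(s,f)
    if f[2]-f0[2]>5:break
print(readout.read_torque())
import cv2,pickle
from bench import snapshot
m=[snapshot(n)["image"][:,:,::-1] for n in("scene","side")]
a=m[0][120:260,130:290];b=m[1][190:380,270:400]
a=cv2.resize(a,None,fx=2.7,fy=2.7,interpolation=2);b=cv2.resize(b,(int(130*a.shape[0]/190),a.shape[0]),interpolation=2)
cv2.imwrite("pics/p6.png",np.hstack([a,b]));print(readout.read_time(),a.shape,b.shape)
E
```

```text
[[ 488.4 -215.7   40. ]
 [ 606.1 -190.8   40. ]
 [ 536.5 -452.8   40. ]] [[ 514.8 -335.7   40. ]
 [ 627.9 -312.4   40. ]] 120.26533493645044 241.96328500467214 TC [ 571.3 -321.8    0. ] div [ 571.3 -324.    40. ] [-0.2  1.   0. ]
vertical pred shank end (np.float64(316.1431259158264), np.float64(211.48633321167915)) tip (np.float64(315.7331585577059), np.float64(323.69595586503834))
[ 0.8  0.3 -0.7]
32 [-0.2 -0.3 -1.2]
31 [-0.5 -0.8 -1.2]
30 [-0.8 -0.5 -1.8]
29 [-0.5 -0.5 -1.8]
28 [ 0.   0.6 -1.1]
27 [-0.   0.4 -1.3]
26 [-0.2  0.9 -2.6]
25 [-0.1 -0.3 -1.3]
24 [-0.7  0.1 -1.9]
23 [ 0.5  0.6 -1.4]
22 [-0.6 -0.1 -1.8]
21 [-0.6 -0.4 -2.1]
[-0.1 -0.1  0. ]
22.0583 (378, 432, 3) (378, 258, 3)
```

View pics/p6.png

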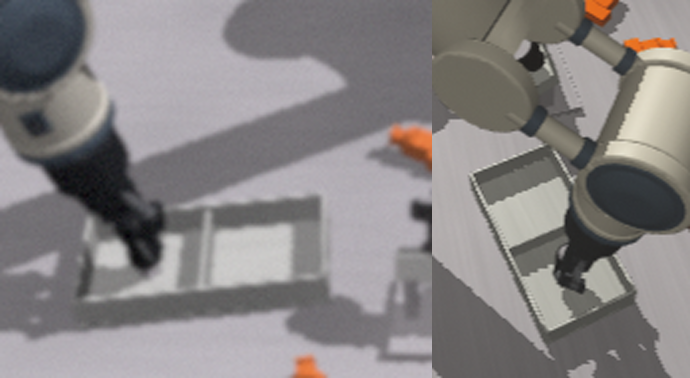

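Over the far (-y) half with no contact yet; the nozzle must sit a few mm higher in the fingers than planned. I'll keep lowering.

```bash
python3 - <<'E'
from h import *
from bench import r,readout
np.set_printoptions(precision=1,suppress=True)
z,q=pose(-30,-13)
f0=np.array(readout.read_contact_force());p=readout.read_position();print(p,p-5*z)
D=TC-62*tyd
P=lambda S:np.array([D[0],D[1],S+37])+5*z
for s in np.arange(20.5,6,-.5):
    r.movel(P(s),speed=20);f=np.array(readout.read_contact_force())
    if f[2]-f0[2]>4:break
print(s,f,readout.read_torque(),readout.read_position()-P(s),readout.read_opening(),readout.read_time());wsnap("w6")
E
```

```text
[ 582.6 -382.    53.1] [ 583.6 -382.5   58. ]
19.0 [-0.8  1.   8.6] [ 0.3  0.4 -0. ] [ 0.1 -0.1  0.7] 28.28970501155416 23.0583
```

```bash
python3 - <<'E'
from h import *
from bench import r,readout
np.set_printoptions(precision=1,suppress=True)
p=np.array(readout.read_position())
r.movel(p+[0,0,.3],speed=20);print(readout.read_contact_force())
r.move_gripper(33,20);r.wait(.2);r.move_gripper(48);r.wait(.2);wsnap("w7")
r.movel(p+[0,0,130],speed=120);wsnap("w8");print(readout.read_time())
import cv2
a=cv2.imread("pics/w7.png");b=cv2.imread("pics/w8.png")
cv2.imwrite("pics/p8.png",np.hstack([a[:,120:520],b[:,120:520]]))
E
```

```text
[ 0.4 -0.6 -0.3]
25.6167
```

View pics/p8.png

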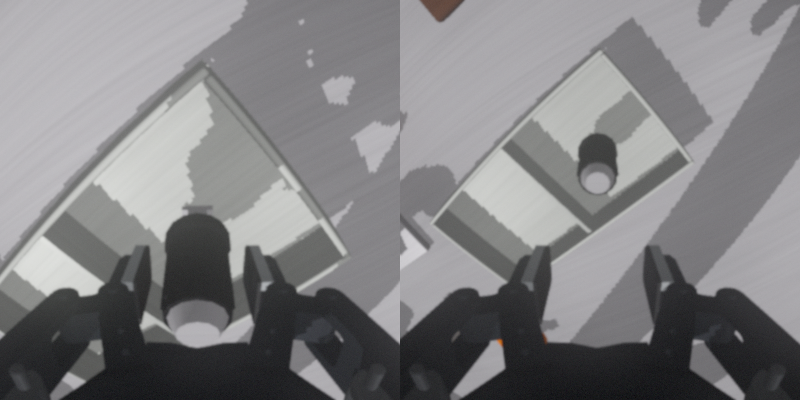

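The round nozzle stands upright in the -y half (w8, image position about (597,165)). Now the fan, in the +y socket; its white end stripe shows the wide side lying in the lean plane, so I grip across holder y.

```bash
python3 - <<'E'
from h import *
from bench import r,readout
np.set_printoptions(precision=2,suppress=True)
S=ray("side",*zb(295,312));C=ray("scene",*za(260,178))
for n,u,v in(("w3",549,172),("w4",563,146)):
    print(n,tri(wray(n,u,v),S),tri(wray(n,u,v),C))
FT=np.array([582.,31,137]);
p=np.array(readout.read_position());z,q=pose(-30,0);r.movel(p+[0,0,120],speed=200)
z,q=pose(2.5,15);r.movep([500,20,290],q)
wsnap("w9")
print("pred tip",wproj("w9",FT))
fa=np.array([-np.sin(np.radians(31))*np.cos(hy),-np.sin(np.radians(31))*np.sin(hy),np.cos(np.radians(31))])
FM=FT-60*fa;print("FM",FM,readout.read_time())
for t in(31,26,22,18):
    z,q=pose(2.5,t);print(t,[r.solve_ik(FM+fa*d+5*z,q) for d in(37,140)])
import cv2
a=cv2.imread("pics/w9.png");u,v=map(int,wproj("w9",FT));y0=max(0,v-90);x0=max(0,u-130);print("crop",x0,y0)
cv2.imwrite("pics/p9.png",cv2.resize(a[y0:y0+180,x0:x0+260],None,fx=3,fy=3,interpolation=2))
E
```

```text
w3 (array([581.62,  30.1 , 138.18]), np.float64(0.8911076069865325)) (array([581.47,  30.13, 137.69]), np.float64(0.6500262324982983))
w4 (array([582.37,  30.24, 138.64]), np.float64(0.8676113003614557)) (array([582.83,  30.38, 138.71]), np.float64(0.20167583453562954))
pred tip (np.float64(308.1011774509075), np.float64(143.68927804678103))
FM [612.87  32.35  85.57] 27.9333
31 [None, array([-0.1 ,  0.3 ,  2.03,  0.26,  0.28,  1.19])]
26 [array([-0.08,  0.52,  1.93,  0.22,  0.24,  1.25]), array([-0.09,  0.3 ,  1.96,  0.14,  0.43,  1.32])]
22 [array([-0.07,  0.52,  1.87,  0.12,  0.36,  1.35]), array([-0.08,  0.31,  1.91,  0.09,  0.54,  1.37])]
18 [array([-0.07,  0.53,  1.82,  0.07,  0.48,  1.4 ]), array([-0.08,  0.33,  1.85,  0.06,  0.65,  1.41])]
crop 178 53
```

View pics/p9.png

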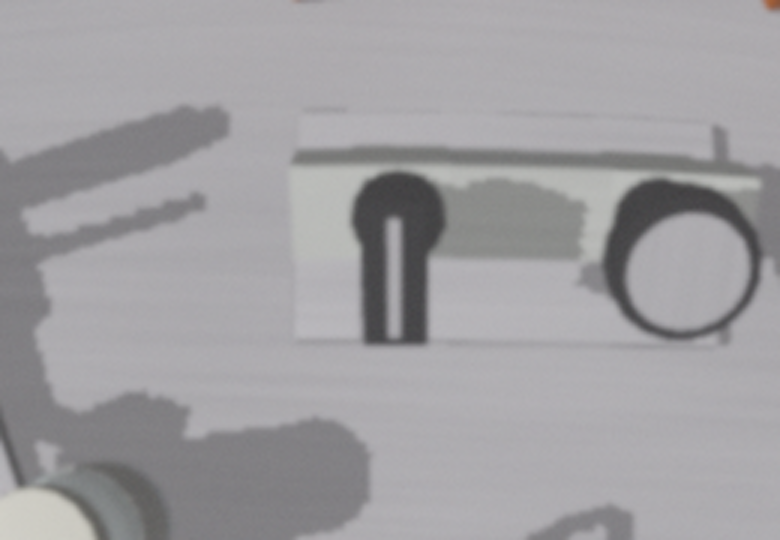

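The fan's end is at w9 (310,145) against a predicted (308,144), and its wide side is aligned with the tool. Grasping.

```bash
python3 - <<'E'
from h import *
from bench import r,readout
np.set_printoptions(precision=2,suppress=True)
FT=np.array([582.,30.3,137.5])
fa=np.array([-np.sin(np.radians(31))*np.cos(hy),-np.sin(np.radians(31))*np.sin(hy),np.cos(np.radians(31))]);FM=FT-60*fa
z,q=pose(2.5,22);P=lambda d:FM+fa*d+5*z
r.move_gripper(46)
r.movep(P(135),q)
r.movel(P(36),speed=110);print(readout.read_contact_force())
r.move_gripper(12,90);print("open",readout.read_opening(),readout.read_contact_force())
r.movel(P(80),speed=50);print("open",readout.read_opening())
r.movel(P(140),speed=150)
p=np.array(readout.read_position())
z,q=pose(-10,0);r.movep([500,-40,310],q)
z,q=pose(-27,-9);D=TC+62*tyd
Q=lambda S:np.array([D[0],D[1],S+36])+5*z
r.movep(Q(150),q);wsnap("w10");print("open",readout.read_opening(),"t",readout.read_time())
g=Q(150)-5*z
print("pred shank end",wproj("w10",g-[0,0,57]),"tip",wproj("w10",g+[0,0,24]))
r.movel(Q(34),speed=120);f0=np.array(readout.read_contact_force());print(f0)
for s in np.arange(33,8,-.5):
    r.movel(Q(s),speed=20);f=np.array(readout.read_contact_force())
    if f[2]-f0[2]>4:break
print(s,f,readout.read_torque(),readout.read_opening(),readout.read_time());wsnap("w11")
import cv2
a=cv2.imread("pics/w10.png");b=cv2.imread("pics/w11.png");cv2.imwrite("pics/p10.png",np.hstack([a[:,120:520],b[:,120:520]]))
E
```

```text
[-0.58 -0.27  0.91]
open 21.12783866934735 [-3.18  0.14  8.2 ]
open 21.175020216030013
open 20.934899586888502 t 33.5
pred shank end (np.float64(318.0961208783641), np.float64(216.74130704404)) tip (np.float64(318.69281046694186), np.float64(315.3518706378852))
[ 0.56  0.4  -0.88]
26.0 [-0.49  0.11  7.31] [0.21 0.31 0.03] 21.189738462941733 38.3667
```

Fan contact came at the expected height (26 against 25 mm). The picture limit is used up, so the remaining checks are numeric.

```bash
python3 - <<'E'
from h import *
from bench import r,readout,snapshot
import cv2
np.set_printoptions(precision=1,suppress=True)
p=np.array(readout.read_position())
r.movel(p+[0,0,.3],speed=20)
r.move_gripper(26,20);r.wait(.2);r.move_gripper(45);r.wait(.2)
r.movel(p+[0,0,150],speed=120);wsnap("w12")
z,q=pose(-27,0);r.movep([430,-230,330],q);wsnap("w13")
for n in("w12","w13"):
    s,T=pickle.load(open(n+".pkl","rb"));m=(s["image"].max(2)<60).astype(np.uint8)
    k,l,st,ce=cv2.connectedComponentsWithStats(m)
    for i in range(1,k):
        if 150<st[i,4]<20000:
            P=wplane(n,*ce[i],55);L=[(P-TC)@np.cross(tyd,[0,0,1]),(P-TC)@tyd]
            print(n,st[i],ce[i],"tray xy",np.array(L))
    D2=TC+62*tyd;D1=TC-62*tyd
    print(n,"pred fan mid/tip",wproj(n,D2+[0,0,55]),wproj(n,D2+[0,0,85]),"jet",wproj(n,D1+[0,0,55]))
print(readout.read_time(),readout.read_contact_force())
E
```

```text
w12 [  0 272  53  51 972] [ 22.5 294.8] tray xy [166.1 670.1]
w12 [607 386  33  14 300] [623.6 394.3] tray xy [-2009.8  -487.5]
w12 pred fan mid/tip (np.float64(316.414975780191), np.float64(162.27419403369822)) (np.float64(316.36784047336323), np.float64(174.6820374285473)) jet (np.float64(427.43443555218386), np.float64(82.03775029886509))
w13 [  0 203  55  36 790] [ 24.5 221.8] tray xy [179.1 653.4]
w13 [361 248  16  70 553] [367.7 280.6] tray xy [-311.7  169.3]
w13 [613 374  27  26 536] [628.  388.5] tray xy [-1768.9  -406.3]
w13 pred fan mid/tip (np.float64(292.2411254546393), np.float64(65.26074183285746)) (np.float64(290.2664873329814), np.float64(62.217896574078395)) jet (np.float64(367.7977013979978), np.float64(10.217122051652382))
41.8667 [ 0.4 -0.1 -0.2]
```

```bash
python3 - <<'E'
from h import *
import cv2
np.set_printoptions(precision=1,suppress=True)
s,T=pickle.load(open("w12.pkl","rb"));g=s["image"].max(2)
print(g[162,316],g[82,427])
m=(g<95).astype(np.uint8);m[225:]=0
k,l,st,ce=cv2.connectedComponentsWithStats(m)
for i in range(1,k):
    if st[i,4]>120: print(st[i],ce[i],"tray xy@55",[(lambda P:((P-TC)@np.cross(tyd,[0,0,1]),(P-TC)@tyd))(wplane("w12",*ce[i],50))])
print(g[40:230:8,276:476:8])
for D in(TC+62*tyd,TC-62*tyd): print([np.round(wproj("w12",D+[0,0,h]),0) for h in(4,25,55,85)])
E
```

```text
170 142
[434   0  20  30 278] [442.5  16.9] tray xy@55 [(np.float64(39.75053295978964), np.float64(-110.26795493661189))]
[447  35  25  23 234] [459.6  46.6] tray xy@55 [(np.float64(8.754811536712937), np.float64(-108.9154290075422))]
[402  64  47  40 794] [417.1  79.5] tray xy@55 [(np.float64(5.9359872302101255), np.float64(-56.32594838401682))]
[ 301  137   33   66 1369] [316.9 166.4] tray xy@55 [(np.float64(-4.923863874768361), np.float64(65.36884556305603))]
[106 202  32  23 612] [121.1 213.6] tray xy@55 [(np.float64(95.62001041981505), np.float64(277.1209068438301))]
[[177 176 176 175 174 175 177 177 175 145 179 183 181 184 183 181 181 184
  183 182 153 136  86  98 133]
 [176 176 175 174 178 178 176 173 125 174 181 182 185 183 184 182 184 182
  184 137 138 139 135  83 103]
 [175 174 179 178 175 179 171 153 145 138 139 183 186 183 184 184 185 176
  139 138 139 138 137  96  99]
 [177 177 177 178 177 140 182 140 141 140 139 139 182 184 184 185 185 101
   75 134 139 138 175 184 140]
 [177 176 177 178 130 182 185 188 140 141 140 139 143 147 179 185  83  65
   62  66  92  83 186 188 1
[... 1469 characters left out ...]
132]
 [101 101 138 139  68 175  68 186 145 100 103 135 178 178 177 180 180 180
  180 178 180 181 161 130 130]
 [189 102 100 139  74  94  74 109 100 103 182 179 177 182 179 182 179 177
  180 180 180 178 131 131 131]
 [179 187 101 103 142 138 100 101 123 180 177 182 181 182 180 180 183 180
  178 179 178 134 132 131 131]
 [177 177 179 102 108 101 103 178 177 181 180 180 179 180 181 179 178 180
  177 179 135 132 131 129 129]
 [177 179 178 172 101 115 180 179 181 181 179 181 180 181 179 179 180 178
  179 147 131 131 131 131 131]]
[array([316., 146.]), array([316., 152.]), array([316., 162.]), array([316., 175.])]
[array([411.,  77.]), array([417.,  79.]), array([427.,  82.]), array([440.,  86.])]
```

Both nozzles stand upright near the centres of their halves. Last check: compare the bystanders with the first pictures, then hand in.

```bash
python3 - <<'E'
from h import *
from bench import r,readout,snapshot
import cv2
a=cv2.imread("pics/scene0.png");n=snapshot("scene")["image"][:,:,::-1]
ok=True
for k,(x,y,w,h) in {"rose":(280,190,26,24),"mug":(318,158,26,28),"jar":(370,170,24,30),"bottle":(424,135,22,60),"trigger/grip":(432,182,26,38)}.items():
    t=cv2.matchTemplate(np.ascontiguousarray(n[y-8:y+h+8,x-8:x+w+8]),a[y:y+h,x:x+w],cv2.TM_CCOEFF_NORMED);_,v,_,l=cv2.minMaxLoc(t)
    print(k,round(v,3),"shift",l[0]-8,l[1]-8); ok&=v>.8 and max(abs(l[0]-8),abs(l[1]-8))<=1
print(ok,readout.read_time(),readout.read_contact_force())
if ok: r.sign_off();print("signed off")
E
```

```text
rose 0.973 shift 0 0
mug 0.691 shift -1 0
jar 0.818 shift 1 0
bottle 0.996 shift 0 0
trigger/grip 0.995 shift 0 0
False 41.9167 [-0.31491571  0.31339612 -0.0045989 ]
```

The low mug and jar scores fit a changed shadow: shifts are at most 1 px (about 3 mm), and none of the force readings I took showed a contact. Handing in.

```bash
python3 -c "
from bench import r
r.sign_off();print('done')"
```

```text
the job is handed in; nothing more can be done
done
```

I handed the job in at about 42 s of robot time; both nozzles are in the tray and no verdict was reported.

- **Trigger:** I squeezed it twice, at 30 N and then at 60 N from 4 mm higher. The fingers closed to 41.2 mm and then 39.3 mm, against 40 mm for a full squeeze, and I opened them fully before pulling anything. I repeated the squeeze because the first reading was slightly wide. I had no direct reading of the trigger angle.
- **Round nozzle:** I pulled it along its axis and set it upright in the -y half. It touched down about 6 mm lower than planned, so it had probably slipped in the grip. A wrist picture showed it standing.
- **Fan nozzle:** I pulled it from the +y socket and set it upright in the +y half. It touched down within 1 mm of the expected height.
- **Final check of the nozzles:** this was by image masks only, because the 12-picture viewing limit was used up. The masks put the two nozzles within about 8 mm of the centres of their halves, upright.
- **Bystanders:** comparing the first and last scene pictures, the shower-head nozzle, bottle and trigger had shifted by 0 px.
- **Failed check:** the mug matched poorly (0.69), below the 0.8 I had set; the jar scored 0.82. Both shifts were at most 1 px (about 3 mm). I put this down to the arm's changed shadow and handed in anyway, since none of my force readings showed a contact with them.

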